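# Sweep the loose nuts into the catch tray

### The job

Sweep the three loose nuts (two T-slot nuts and one hexagon nut) across the bench with the fingertips, through the open front of the low metal catch tray, until each lies wholly inside the tray on its floor. Do not pick up or lift any nut: they only slide. Leave the shell mill, the step block and the clamp strap where they are.

Things in the scene. Friction and masses are not known exactly. Their poses are not given: they have to be found in the camera images.
- catch_tray: Low tray of plain sheet steel, fixed to the bench, open at the front. 130 mm deep (x, from open front to back wall), 180 mm wide (y; 174 inside); walls 3 mm thick, rim 28.5 mm high. Floor 1.6 mm thick; its front 16 mm is a bevel up from bench level, so parts slide in. A screw ear (21 mm out, 6 mm high) outside each side wall. Origin: centre of the underside, on the bench.
- tray_mouth (a point): Middle of the tray's open front edge, at bench level, 65 mm in front of the tray's origin; x points into the tray, y along the front edge (the side walls' ends are at y = +-90 mm), z up.
- t_nut_a: T-slot nut of grey steel, 60 g: square foot about 29 x 29 mm and 11 mm high (34 x 35 mm over all as it is turned), with a narrower raised top, drilled, to 18 mm height. Lies flat on the bench and slides. Origin: centre of its underside. Turned any way.
- t_nut_b: T-slot nut of grey steel, 60 g: square foot about 30 x 30 mm and 11 mm high (37 x 37 mm over all as it is turned), with a narrower raised top, drilled, to 18 mm height; like the other one. Lies flat on the bench and slides. Origin: centre of its underside. Turned any way.
- hex_nut: Light grey hexagon nut, 23 x 25 mm, 16 mm high, 35 g, lying flat on the bench. Origin: centre of its underside. Turned any way.
- shell_mill: Bystander: brown toothed shell mill standing upright, 39 mm across, 46 mm high, on the robot's side of the nuts; loose. Origin: centre of its underside.
- step_block: Bystander: dark stepped block, 48 x 66 mm, 40 mm high, beyond the nuts; loose. Origin: centre of its underside.
- clamp_strap: Bystander: flat tan clamp strap with two holes, 76 (x) x 27 (y) x 14 mm, beyond the nuts; loose. Origin: centre of its underside.
Not all that is in view belongs to the job. Leave any green or yellow look-alike of the hex_nut alone.

How it is judged:
At the end, for the whole second after the job is handed in: All three nuts lie still inside the tray: origins past its open front (T-slot nuts by 14 mm, hexagon nut by 10 mm), between its walls, under 22 mm above the bench and slower than 20 mm/s; the three bystanders are within 15 mm of where they stood (x of t_nut_a in the frame of tray_mouth between 0.014 and 0.13 m and y of t_nut_a in the frame of tray_mouth between -0.087 and 0.087 m and height (world z) of each of t_nut_a, t_nut_b, hex_nut below 0.022 m and linear speed of each of t_nut_a, t_nut_b, hex_nut below 0.02 m/s and x of t_nut_b in the frame of tray_mouth between 0.014 and 0.13 m and y of t_nut_b in the frame of tray_mouth between -0.087 and 0.087 m and x of hex_nut in the frame of tray_mouth between 0.01 and 0.13 m and y of hex_nut in the frame of tray_mouth between -0.087 and 0.087 m and distance of each of shell_mill, step_block, clamp_strap from where it was at the start of the episode below 0.015 m); the robot touches nothing.
It fails at once if a nut is lifted (origin more than 25 mm above the bench) (height (world z) of any of t_nut_a, t_nut_b, hex_nut above 0.025 m).
It fails at once if the shell mill, step block or clamp strap is shifted by 15 mm or more (distance of any of shell_mill, step_block, clamp_strap from where it was at the start of the episode above 0.015 m).
It also fails if it takes over 72 s, if anything falls off the work surface, if the arm or the gripper's body presses on something with over 40 N, if the wrist force passes 120 N, or if a joint passes its speed limit or range.

### The arm

A 7-joint arm with a two-finger parallel gripper is mounted at the origin on a cart in front of the work surface, level with it; the furniture and walls round the work are solid. World frame = base frame: x ahead of the robot, y to its left, z up, the work surface at z = 0. Lengths are in m, angles in rad, forces in N, time in s.
With the tool pointing down it reaches from about 0.425 to 0.925 m from the base axis. Payload 6.8 kg.
Tool frame: the origin (TCP) lies on the front face of the gripper's body, between the roots of the fingers; the fingertips stand 73 mm ahead of it and the grasp point (between the pads) lies 54 mm ahead of it (env.nose_length is the distance from the TCP to the fingertips, in m); z points along the fingers, y is the line along which they close (so a half turn about z gives the same grasp; the last joint's range is limited). The gripper opens to 85 mm and grips with 20 to 120 N. Pads are 22 mm wide; open, the fingers measure 114 mm over their backs; the gripper's body (76 mm by 85 mm) begins 54 mm behind the grasp point. The pads swing forward as they close: fully open they stand 13 mm farther back than shut.
Start: joints at [-1.379, 0.477, 0.022, 1.555, -0.011, 1.109, -0.083], TCP at [0.199, 0.645, 0.304] pointing down, gripper open.
Joint ranges: [-2.96, 2.96], [-0.34, 2.1], [-1.41, 1.46], [0.24, 2.44], [-1.37, 4.51], [0.17, 1.92], [-2.96, 2.96]. Speed limits (rad/s): [2.39, 2.39, 3.14, 3.14, 3.14, 3.14, 3.14].

### API

Orientations are given as a unit quaternion [w, x, y, z].
In Python, from cell import env, kin, camera, calibration, job gives the robot as it stands. The module is installed in compiled form; this text tells all that it offers. Calls block until the motion is done:
- env.reach(position, orientation): joint-space move of the TCP to a pose.
- env.movel(position, velocity=0.15, rot=None, stop_force=None): straight line of the TCP; rot=None keeps the orientation; velocity is the mean speed in m/s. With stop_force (N) it stops when the force on the tool has changed by that much, and returns True; else False.
- env.goto_joints(angles): joint-space move.
- env.grip(opening, f_grip=None): finger opening in m; f_grip is the grip in N (None keeps the last); returns when the fingers have stopped.
- env.dwell(seconds).
- kin.inverse_kinematics(position, orientation): joint angles nearest the present ones, or None.
- env.get_state(): the state.
- camera(name): name is "scene" or "side" or "wrist"; returns (picture, depth): 384x512x3 uint8, blue, green, red; 384x512 float32, m along the optical axis (not along the pixel's ray), 0 where there is no reading.
- calibration(name): a dict with "fx", "fy", "cx", "cy" (pixels), "k1" (the pictures are not rectified: a ray, as slopes to the right and down, at radius r is drawn at 1 + k1 r^2 times it, then the intrinsics apply), "rvec" (rotation vector, rad) and "tvec" (3), from world to camera coordinates, as OpenCV has them. Camera axes: x right, y down, z forward; pixel columns grow to the right and rows downward; lengths in m; the calibration is good to about 2 mm. A picture is of the moment at which its call begins: read the wrist's pose just before it. calibration takes no time and is no camera call; for the wrist camera it gives the pose at the moment of the call.
A pose or a line that the arm cannot do raises env.PlanningError and nothing moves.
- job.job_done(): hands the job in; it is judged then, once.
The state is a dict: "time": time; "qpos": joint angles; "joint_velocities": joint speeds; "joint_torque": joint torques, N m; "tcp_pos": TCP position; "orientation": TCP orientation; "force": force on the tool from outside, world axes, zero at the start; "torque": the same for the moment, N m; "opening": finger opening in m; "gripper_force": force on a finger pad.
Only numpy, scipy, OpenCV 4.12 (cv2) and the standard library are available. Lean on these libraries where they do the work, as an engineer would, in place of code of your own. Each camera call takes 0.05 s, during which the arm holds its last target. There are 200 camera calls.

## Working session

There is one attempt and no reset: what is moved stays moved. The work goes in short steps, each a Python script; the robot and the scene stay as the last script left them, time stands still between calls to the robot, and variables do not carry over. Pictures are saved under pics/ and viewed, at most 10 in all, crops included, and the job is handed in when it is done.

```bash
mkdir -p pics
cat > h.py <<'E'
import numpy as np, cv2
from cell import env, kin, camera, calibration, job
def world(name,pts,z=None,depth=None):
    c=calibration(name);R=cv2.Rodrigues(np.array(c["rvec"],float))[0];t=np.array(c["tvec"],float).ravel()
    out=[]
    for u,v in pts:
        d=np.array([(u-c["cx"])/c["fx"],(v-c["cy"])/c["fy"]]);s=d.copy()
        for _ in range(20): s=d/(1+c["k1"]*(s@s))
        ray=np.array([s[0],s[1],1.]);o=-R.T@t;w=R.T@ray
        k=(z-o[2])/w[2] if z is not None else depth[int(v),int(u)]
        out.append(o+k*w)
    return np.array(out)
E
python3 - <<'E'
from h import *
for n in ("scene","side"):
    p,d=camera(n); cv2.imwrite(f"pics/{n}0.png",cv2.resize(p,(800,600))); np.savez(f"{n}0.npz",p=p,d=d)
    c=calibration(n);R=cv2.Rodrigues(np.array(c["rvec"],float))[0];print(n,c,-R.T@np.ravel(c["tvec"]))
s=env.get_state();print(s["time"],s["tcp_pos"],s["orientation"])
E
```

```text
scene {'fx': 412.8187970105768, 'fy': 412.8187970105768, 'cx': 259.8022858424421, 'cy': 192.76558870370468, 'k1': 0.014481523252815298, 'rvec': array([ 2.24781931, -0.72717262,  0.28805534]), 'tvec': array([-0.29288597,  0.41960415,  0.52121962])} [ 0.19943739 -0.24045526  0.66024671]
side {'fx': 347.710765186407, 'fy': 347.710765186407, 'cx': 253.5656457126883, 'cy': 190.90206545662042, 'k1': 0.015164019678707636, 'rvec': array([ 0.28146696, -2.72696411,  1.3167517 ]), 'tvec': array([ 0.57072063, -0.07062489,  1.00161828])} [0.3794632  0.92867996 0.57228515]
0.1 [0.19922777 0.6444959  0.30301882] [-6.12688714e-05  1.49341737e-01  9.88785295e-01 -8.26101281e-04]
```

View pics/scene0.png

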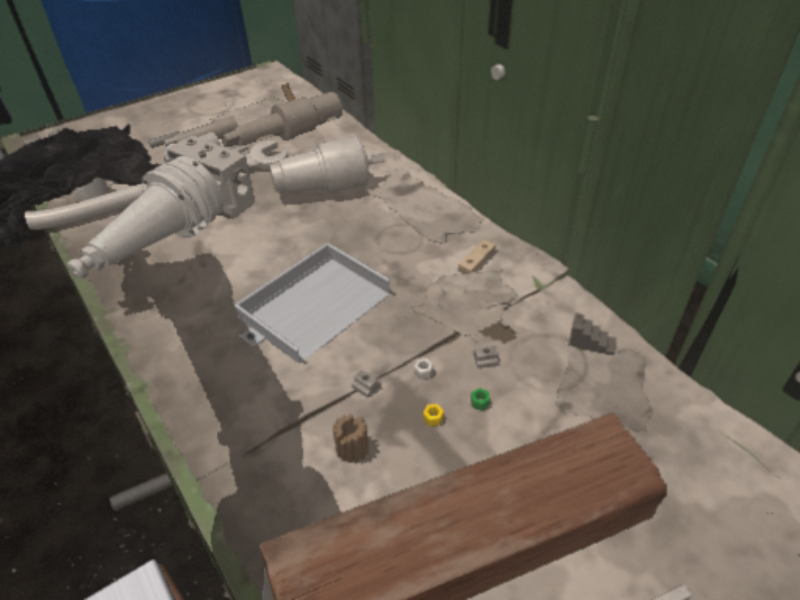

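View pics/side0.png

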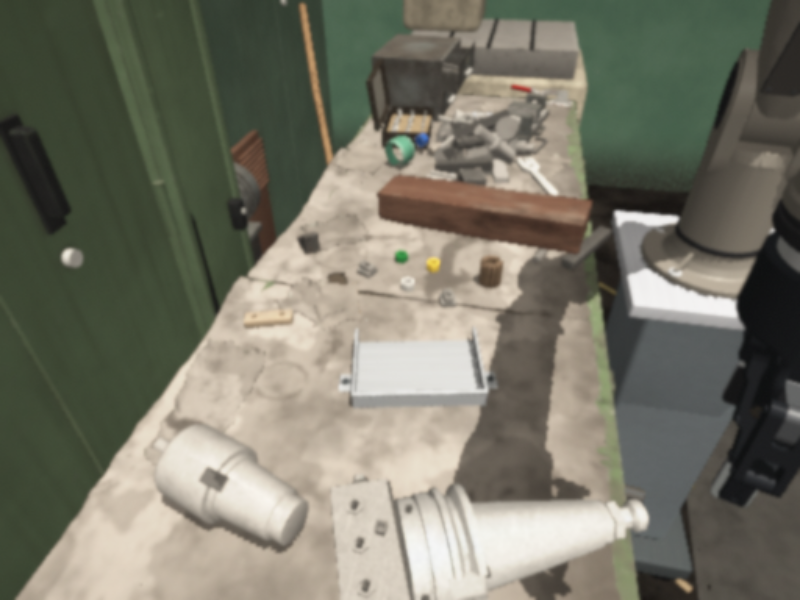

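The scene picture shows the tray at (315,300) with its front towards the lower right. The T-nuts are at (365,382) and (486,356), and the hex nut is at (424,368). The green (480,398) and yellow (433,413) look-alikes lie on the robot's right, behind the nuts. The mill is at (350,438), the step block at (593,335) and the strap at (477,257). The side picture agrees with this.

Run:
```python
from h import *
f=np.load("scene0.npz");p=f["p"];d=f["d"]
S=.64
def w(n,pts,z): print(n,world("scene",[(u*S,v*S) for u,v in pts],z).round(3).tolist())
w("nutA top",[(366,378)],.018); w("hex top",[(424,365)],.016); w("nutB top",[(486,352)],.018)
w("green",[(481,395)],.016); w("yellow",[(433,410)],.016); w("mill",[(350,424)],.046)
w("step base",[(572,346),(615,352)],0); w("strap",[(477,256)],.014)
w("rim: nearend,farend front, back corners",[(303,350),(390,288),(238,306),(329,246)],.0285)
w("floor front",[(305,358),(391,293)],0)
c=p[205:295,190:410];cv2.imwrite("pics/crop0.png",cv2.resize(c,(800,327),interpolation=cv2.INTER_CUBIC))
```

```text
nutA top [[0.452, 0.216, 0.018]]
hex top [[0.526, 0.192, 0.016]]
nutB top [[0.604, 0.16, 0.018]]
green [[0.554, 0.111, 0.016]]
yellow [[0.492, 0.128, 0.016]]
mill [[0.39, 0.151, 0.046]]
step base [[0.716, 0.11, 0.0], [0.755, 0.069, 0.0]]
strap [[0.723, 0.32, 0.014]]
rim: nearend,farend front, back corners [[0.407, 0.297, 0.028], [0.566, 0.327, 0.028], [0.374, 0.423, 0.028], [0.544, 0.461, 0.028]]
floor front [[0.412, 0.307, 0.0], [0.577, 0.343, 0.0]]
```

View pics/crop0.png

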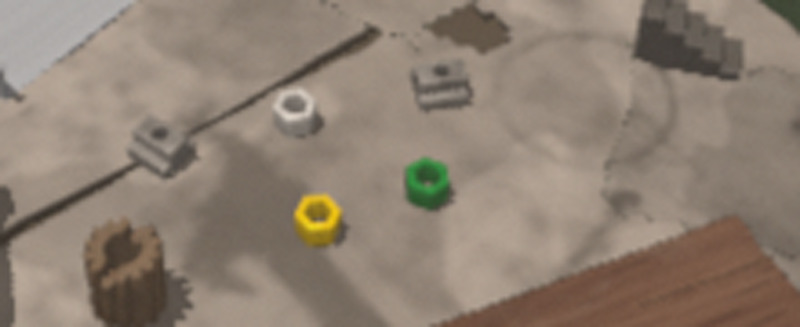

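```bash
cat >> h.py <<'E'
M=np.array([.490,.316]);e=np.array([-.218,.976]);f=np.array([-.976,-.218])
def W(x,y): return M+x*e+y*f
def quat(dirw):
    phi=np.arctan2(dirw[1],dirw[0])-np.pi/2; a=(phi+np.pi/2)/2
    return [0,np.cos(a),np.sin(a),0]
def push(a,b,ztip=.005,v=.07,up=.06):
    """push in mouth frame from a to b (pusher centre)"""
    A,B=W(*a),W(*b);q=quat(B-A);z=env.nose_length+ztip
    env.reach([*A,z+up],q)
    if env.movel([*A,z],.1,stop_force=12): print("touched going down",env.get_state()["tcp_pos"]);env.movel([*A,z+up]);return
    r=env.movel([*B,z],v,stop_force=25)
    s=env.get_state();print("stopped" if r else "ok",s["time"],s["tcp_pos"],np.round(s["force"],1))
    env.movel([*(B-.01*(B-A)/np.linalg.norm(B-A)),z],.05)
    p=np.array(env.get_state()["tcp_pos"]);env.movel([p[0],p[1],z+up],.15)
E
python3 - <<'E'
from h import *
d=np.load("scene0.npz")["d"]
S=.64
print("beam",world("scene",[(u*S,v*S) for u,v in [(300,535),(450,480),(600,430)]],depth=d).round(3).tolist(),"nose",env.nose_length)
env.grip(.014,20)
push((-.138,.065),(.045,.050))
p,_=camera("scene");cv2.imwrite("pics/s1.png",cv2.resize(p,(800,600)))
E
```

```text
beam [[0.275, 0.051, 0.081], [0.426, 0.014, 0.078], [0.597, -0.03, 0.07]] nose 0.0726
ok 6.3417 [0.43143164 0.34886127 0.07760586] [-0.1  0.5  0.1]
```

View pics/s1.png

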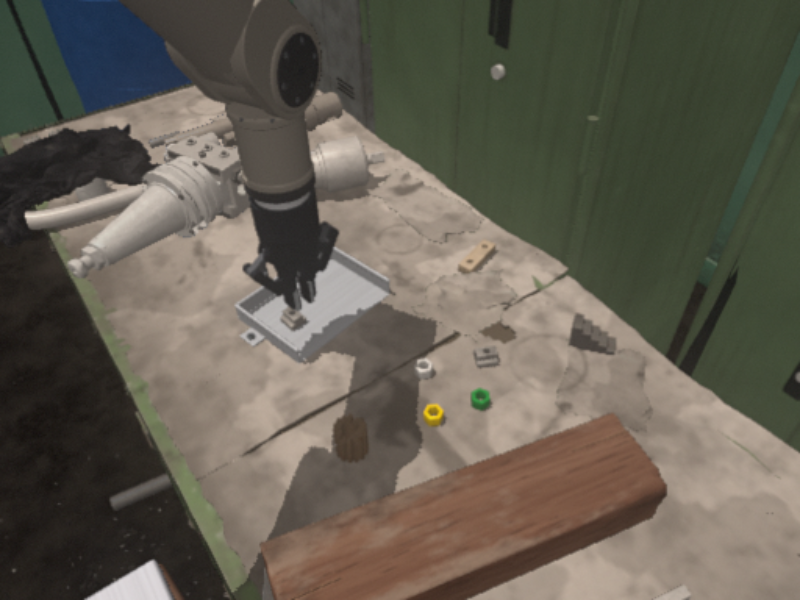

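Nut A is in the tray at (292,320), and the bystanders and look-alikes haven't moved. Next are the hex nut and nut B.

Run:
```python
from h import *
push((-.168,-.008),(.045,.002))
push((-.222,-.084),(.045,-.044))
env.movel([*W(-.1,-.02),.25],.2)
env.reach([.30,.0+.5,.35],quat(e)) 
p,_=camera("scene");cv2.imwrite("pics/s2.png",cv2.resize(p,(800,600)));np.save("s2.npy",p)
```

```text
ok 12.0917 [0.47828927 0.35934577 0.07762008] [ 0.2  0.3 -0.1]
ok 18.8 [0.5231792  0.36938177 0.07760189] [ 0.4 -0.6  0.6]
```

View pics/s2.png

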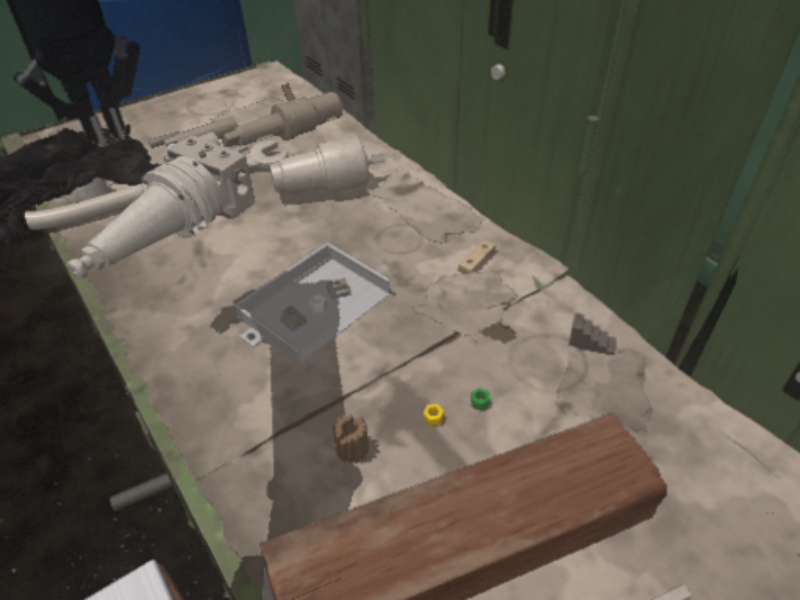

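All three nuts are in the tray, at (292,318), (317,303) and (340,288). The mill, block, strap and look-alikes are where they were. I'll check the positions, then hand in.

Run:
```python
from h import *
P=world("scene",[(u*.64,v*.64) for u,v in [(292,316),(317,302),(340,286)]],.018)[:,:2]-M
r=np.c_[P@e,P@f];print(r.round(3))
if (r[:,0]>.03).all() and (abs(r[:,1])<.075).all(): print(job.job_done())
```

```text
[[ 0.066  0.048]
 [ 0.061  0.006]
 [ 0.06  -0.039]]
the job is handed in; nothing more can be done
None
```

All three nuts were swept into the tray and the job is handed in; they measured 60–66 mm past the open front, and in the last picture the mill, block and strap were where they started.

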